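# Hold the sample bead over the row of shell tiles

### The job

Set up a colour check on the blue layout board: first line up the three coconut-shell tiles in an even row, one lying squarely on each white outline. Then pick up the bead tray by its red grip without letting the loose bead leave its pocket, and carry it so that the bead is right above the middle tile, with the tray about 10 cm above the board. Finish still holding the tray there, level and still; do not disturb the bowl, mug or brush.

Things in the scene. Friction and masses are not known exactly. Their poses are not given: they have to be found in the camera images.
- board: Blue layout board fixed to the bench, 180 (x) x 270 (y) x 6 mm thick. Origin at the centre of its underside (bench height); its y axis runs along the row of three white square outlines, z up.
- square1 (a point): Centre of the first white outline (inner 50 mm square, sides along the board's x and y), on the board's top face 6 mm above the bench, 85 mm from the middle one towards the board's -y.
- square2 (a point): Centre of the middle white outline, on the board's top face, at the board's centre.
- square3 (a point): Centre of the third white outline, on the board's top face, 85 mm from the middle one towards the board's +y.
- tile1: Loose brown coconut-shell tile with a 3 x 3 pattern of rings, 46 x 46 x 12 mm, 35 g, lying flat on the board. Origin at the centre of its underside, x and y along its sides, z up. The three tiles are alike: any tile may go on any outline; each starts next to a different outline, up to 5 cm away from it.
- tile2: Loose brown coconut-shell tile with a 3 x 3 pattern of rings, 46 x 46 x 12 mm, 35 g, lying flat on the board. Origin at the centre of its underside, x and y along its sides, z up. The three tiles are alike: any tile may go on any outline; each starts next to a different outline, up to 5 cm away from it.
- tile3: Loose brown coconut-shell tile with a 3 x 3 pattern of rings, 46 x 46 x 12 mm, 35 g, lying flat on the board. Origin at the centre of its underside, x and y along its sides, z up. The three tiles are alike: any tile may go on any outline; each starts next to a different outline, up to 5 cm away from it.
- tray: Loose pale wooden bead tray standing on the bench, 180 (x) x 90 (y) x 10 mm, about 220 g. Origin at the centre of its underside, z up. An upright red grip block stands at its middle: 50 (x) x 16 (y) x 50 mm, from 10 to 60 mm above the underside; pinch it across y. The bead's pocket is near the +x end, a flat green patch (nothing raised) near the -x end.
- tray_grip (a point): Point inside the red grip on its middle line, 42 mm above the tray's underside, 18 mm below the grip's top.
- pocket (a point): Where the bead's centre is when it sits in the middle of its pocket: 60 mm from the tray's centre along its +x, 21 mm above its underside. The pocket is a round flat-floored recess 36 mm across and 4 mm deep; the bead (30 mm) can shift about 7 mm in it and rolls out if the tray tips past roughly 40 degrees or is jerked.
- ball_center (a point): Centre of the loose dark brown bead, a ball 30 mm in diameter, 18 g, resting in the tray's pocket.
- bowl: Bystander: dark wooden bowl, 110 mm across, 45 mm tall. Origin at the centre of its underside.
- mug: Bystander: yellow-green mug, 76 mm across, 80 mm tall, handle at its +y. Origin at the centre of its underside.
- brush: Bystander: hand brush lying on the bench along its own x axis, handle towards its -x. Origin near its middle, underneath.

How it is judged:
By the outcome, as a careful person would: the job done as asked, in the order asked, and still so for the second after the job is handed in, while the arm keeps its last pose, push and grip.
It also fails if it takes over 66 s, if anything falls off the work surface, if the arm or the gripper's body presses on something with over 40 N, if the wrist force passes 120 N, or if a joint passes its speed limit or range.

### The arm

A 6-joint arm with a two-finger parallel gripper is mounted at the origin on the work surface. World frame = base frame: x ahead of the robot, y to its left, z up, the work surface at z = 0. Lengths are in m, angles in degrees, forces in N, time in s.
With the tool pointing down it reaches from about 0.25 to 0.725 m from the base axis. Payload 9.7 kg.
Tool frame: the origin (TCP) lies midway between the tips of the shut fingers; the grasp point (between the pads) lies bot.grasp_offset behind it (bot.grasp_offset is the distance from the TCP to the grasp point, in m); x points along the fingers, y is the direction in which the jaws open and shut, and the axes are right-handed (so a half turn about x gives the same grasp; the last joint's range is limited). The gripper opens to 85 mm and grips with 20 to 120 N. Pads are 22 mm wide; open, the fingers measure 114 mm over their backs; the gripper's body (76 mm by 85 mm) begins 54 mm behind the grasp point. The pads swing forward as they close: fully open they stand 13 mm farther back than shut.
Start: joints at [67.208, 4.979, 10.078, 95.1, 0, 90], TCP at [0.213, 0.507, 0.21] pointing down, gripper open.
Joint ranges: [-179.16, 179.16], [-48.56, 103.87], [-65.8, 70.77], [-126.05, 130.52], [-82.76, 87.17], [-180, 180]. Speed limits (degrees/s): [127.2, 127.2, 147.25, 180, 180, 180].

### API

Orientations are given as [roll, pitch, yaw] about the fixed x, y, z axes, in that order (R = Rz(yaw) Ry(pitch) Rx(roll)).
In Python, from workcell import status, camera, bot gives the robot as it stands.
- The arm moves only by the shell command python3 -m jog 'ROWS' [OPENING] [FORCE]. ROWS is text: rows parted by semicolons, each of 4 numbers parted by spaces: the shift along the tool's x, y, z in mm, then the turn about the tool's x in degrees. A call has exactly 8 rows; each row is the pose to reach, as a shift and turn from the pose commanded when the call began, along the tool's axes at that moment; what a row does not reach only later rows make up. A row lasts 1/8 s, in which the tool goes at most 62.5 mm and 10.7 degrees, less where a joint would pass 70% of its speed; a pose out of reach is approached as far as the arm can. A call with a gripper value outside its range is refused whole. OPENING is the opening, from 0 (shut) to 1 (fully open), set as the call begins (- or left out, the last holds). The fingers move at their own pace and stop on an object; FORCE is the grip in N (left out, the last holds). Time passes only in rows, so rows that repeat a pose let the fingers close, or fill a call up. It gives the time, the measured TCP pose, the force and the opening at its end, in the units of the state.
- status.get_obs(): the state, without advancing time (a new reading comes with each control period).
- camera(name): name is "side" or "top" or "wrist"; returns a dict with "color" (480x640x3 uint8, red, green, blue), "vfov" (degrees; the focal length in pixels is half the picture's height over the tangent of half this angle, whatever the lens; pixels are square), "cx", "cy" (the principal point, pixels), "D" ([k1, k2, p1, p2, k3] as OpenCV has them; the pictures are not rectified), "rvec" (rotation vector, rad) and "tvec" (3), from world to camera coordinates, as OpenCV has them. Camera axes: x right, y down, z forward; pixel columns grow to the right and rows downward; lengths in m; the calibration is good to about 2 mm. A picture is of the moment at which its call begins. There is no depth.
- bot.job_done(): hands the job in, once; it reports no verdict.
The state is a dict: "time": time; "q": joint angles; "qd": joint speeds; "joint_efforts": joint torques, N m; "ee_pos": TCP position; "tcp_rot": TCP orientation; "wrist_force": force on the tool from outside, world axes, zero at the start; "torque": the same for the moment, N m; "opening": finger opening in m.
Only numpy, scipy, OpenCV 4.12 (cv2) and the standard library are available. Lean on these libraries where they do the work, as an engineer would, in place of code of your own. Each camera call takes 0.05 s, during which the arm holds its last target. There are 200 camera calls.

## Working session

There is one attempt and no reset: what is moved stays moved. The work goes in short steps, Python scripts to look and compute and a shell command to move; the robot and the scene stay as the last step left them, time stands still between calls to the robot, and variables do not carry over. Pictures are saved under pics/ and viewed, about 8 in all and at most 12, crops included, and the job is handed in when it is done.

```bash
ls; mkdir -p pics
python3 - <<'E'
from workcell import status,camera,bot
import cv2
o=status.get_obs();print(o['time'],o['ee_pos'],o['tcp_rot'],o['opening'],bot.grasp_offset)
for n in('top','side'):
    c=camera(n);cv2.imwrite(f'pics/{n}0.png',c['color'][:,:,::-1]);print(n,c['vfov'],c['cx'],c['cy'],c['D'],c['rvec'],c['tvec'])
E
```

```text
pics
0.0 [0.21295113 0.50681295 0.20975751] [ -90.14567567   89.92132713 -112.93583655] 0.08529699215533629 0.0187
top 56.10637392729153 317.3549745394156 234.07550671631097 [-0.05808102  0.          0.          0.          0.        ] [ 2.13537917 -2.15319272  0.23600187] [-0.02292062  0.60651525  0.62351236]
side 54.361054610323734 318.0386909728337 235.83266380426187 [-0.07543588  0.          0.          0.          0.        ] [ 0.8427741  -2.38206336  1.22512619] [0.45069192 0.2730918  0.37814434]
```

View pics/top0.png

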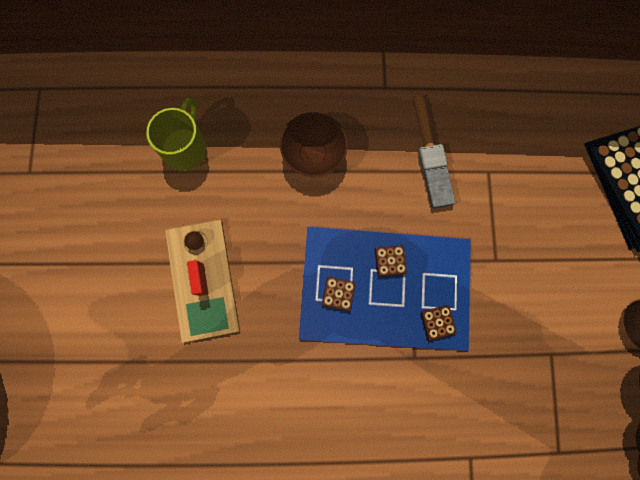

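The top view shows the board (300–470, 228–350), its three outlines, and tiles at about (339,294), (391,261) and (438,324). The tray's grip is at (197,277) and the bead at (194,240).

```bash
cat > h.py <<'E'
import numpy as np,cv2
from workcell import status,camera,bot
from scipy.spatial.transform import Rotation as Ro
class Cam:
    def __init__(s,n):
        c=camera(n);s.rgb=c['color'];f=s.rgb.shape[0]/2/np.tan(np.radians(c['vfov'])/2)
        s.K=np.array([[f,0,c['cx']],[0,f,c['cy']],[0,0,1]]);s.D=np.array(c['D']);s.rv=np.array(c['rvec'],float);s.t=np.array(c['tvec'],float)
        s.R=cv2.Rodrigues(s.rv)[0];s.C=-s.R.T@s.t
        s.hsv=cv2.cvtColor(s.rgb,cv2.COLOR_RGB2HSV)
    def ray(s,uv):
        p=cv2.undistortPoints(np.asarray(uv,float).reshape(-1,1,2),s.K,s.D).reshape(-1,2)
        return np.c_[p,np.ones(len(p))]@s.R
    def plane(s,uv,z):
        d=s.ray(uv);return s.C+d*((z-s.C[2])/d[:,2])[:,None]
    def proj(s,X): return cv2.projectPoints(np.asarray(X,float).reshape(-1,1,3),s.rv,s.t,s.K,s.D)[0].reshape(-1,2)
def contours(m,amin):
    cs=cv2.findContours(m.astype(np.uint8),cv2.RETR_EXTERNAL,cv2.CHAIN_APPROX_NONE)[0]
    return sorted([c for c in cs if cv2.contourArea(c)>amin],key=cv2.contourArea,reverse=True)
def rect(P):
    "min rectangle of world points (m): centre, size, angle deg of first side"
    r=cv2.minAreaRect((P[:,:2]*1000).astype(np.float32));return np.round(r[0],1),np.round(r[1],1),round(r[2],1)
def toolaxes():
    o=status.get_obs();return np.array(o['ee_pos']),Ro.from_euler('xyz',o['tcp_rot'],degrees=True).as_matrix()
E
python3 - <<'E'
from h import *
c=Cam('top');print('C',c.C)
h,s,v=cv2.split(c.hsv)
blue=(h>100)&(h<130)&(s>120)&(v>40)
b=contours(blue,3000)[0];print('board',rect(c.plane(b,.006)))
hull=np.zeros(h.shape,np.uint8);cv2.fillPoly(hull,[cv2.convexHull(b)],1)
white=(s<90)&(v>120)
m=(hull>0)&~blue
m=cv2.morphologyEx(m.astype(np.uint8),cv2.MORPH_OPEN,np.ones((7,7)))
for t in contours(m,300): print('tile',rect(c.plane(t,.018)),cv2.boundingRect(t))
red=((h<8)|(h>172))&(s>180)&(v>90)
for t in contours(red,50)[:2]: print('red',rect(c.plane(t,.06)),cv2.boundingRect(t))
g=(h>60)&(h<95)&(s>80)
for t in contours(g,300)[:2]: print('green',rect(c.plane(t,.01)),cv2.boundingRect(t))
p,R=toolaxes();print(p,R.round(3).tolist())
w=Cam('wrist');print('wrist C',w.C,'axis',w.R[2],w.K[0,0])
cv2.imwrite('pics/a.png',np.hstack([cv2.resize(c.rgb[210:360,150:480,::-1],None,fx=2.4,fy=2.4,interpolation=cv2.INTER_CUBIC)]))
E
```

```text
C [ 0.48458986 -0.00111082  0.72272069]
board (array([ 527.8, -139.8]), array([268.5, 178.8]), 85.2)
tile (array([ 473.3, -216.2]), array([49.7, 49.2]), 12.1) (421, 306, 35, 34)
tile (array([519.2, -60.8]), array([47.4, 48. ]), 80.0) (322, 277, 33, 33)
tile (array([ 570.1, -144.9]), array([47.5, 47.8]), 5.0) (375, 245, 32, 32)
red (array([542.5, 153.1]), array([49.8, 15.9]), 10.7) (187, 260, 15, 35)
green (array([485.9, 143.5]), array([47.3, 57.6]), 10.7) (187, 298, 41, 37)
[0.2129986  0.50687574 0.20996232] [[-0.0, 0.387, 0.922], [-0.001, 0.922, -0.387], [-1.0, -0.001, 0.0]]
wrist C [0.13650542 0.53897042 0.37291054] axis [ 0.29994204 -0.12723511 -0.94543429] 404.92997210035406
```

View pics/a.png

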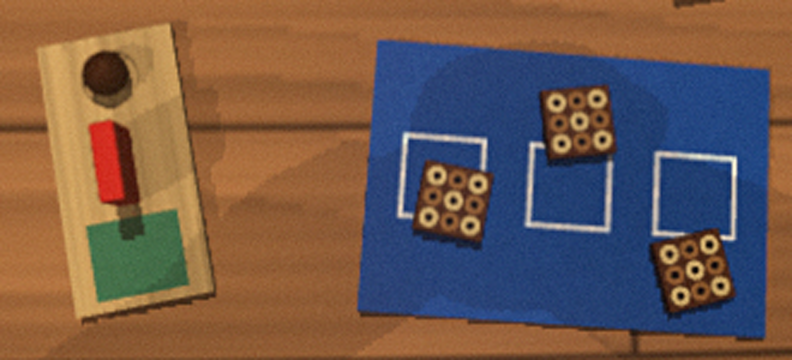

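View pics/side0.png

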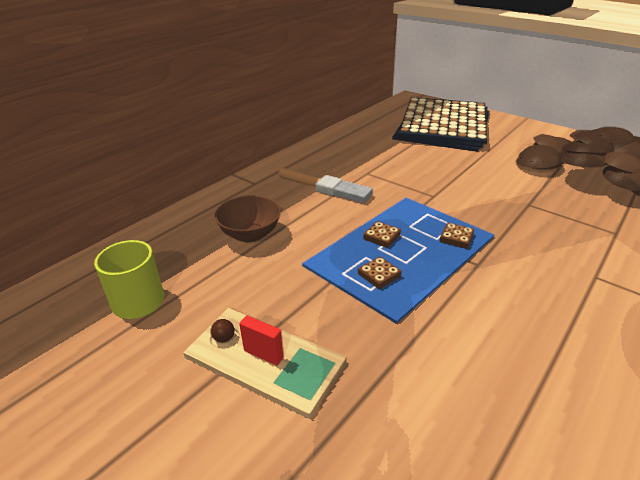

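The close-up confirms the layout: a tile beside each outline and the bead in its pocket. The side view agrees, with the tray upright and nothing between the arm and the board. I'll travel towards the tile nearest the +y outline first.

```bash
python3 -m jog '0 -37 46 7;0 -74 92 14;0 -111 137 21;0 -148 183 28;0 -185 228 35;0 -222 274 42;0 -259 319 49;0 -296 365 56' 0.75 40
cat >> h.py <<'E'
def go(x,y,z,jaw):
    "shift in tool axes & turn to reach TCP (mm), jaw direction angle (deg)"
    p,R=toolaxes();d=R.T@(np.array([x,y,z])/1000-p)*1000
    a=np.degrees(np.arctan2(R[1,1],R[0,1]));t=(a-jaw+90)%180-90
    print('at',(p*1000).round(1),'jaw',round(a,1),'-> shift',d.round(1),'turn',round(t,1))
E
python3 -c "
from h import *
go(519,-61,150,-10)"
```

```text
time: 1.2
ee_pos: [0.4354, 0.0909, 0.2106]
tcp_rot: [97.0, 90.0, 17.9]
wrist_force: [1.6, 0.6, 0.4]
opening: 0.0642
at [435.4  90.9 210.6] jaw 11.0 -> shift [ 60.6  53.1 165. ] turn 21.0
```

```bash
python3 -m jog '10 13 41 5;20 26 82 10;40 40 124 15;61 53 165 21;61 53 165 21;61 53 165 21;61 53 165 21;61 53 165 21'
python3 - <<'E'
from h import *
c=Cam('wrist');cv2.imwrite('pics/w1.png',c.rgb[:,:,::-1])
for n,p in dict(A=(473.3,-216.2),B=(519.2,-60.8),C=(570.1,-144.9)).items(): print(n,c.proj(np.array([p[0],p[1],18])/1000))
E
```

```text
time: 2.2
ee_pos: [0.519, -0.0581, 0.1502]
tcp_rot: [93.8, 89.9, -6.0]
wrist_force: [0.7, 0.3, -0.1]
opening: 0.0639
A [[307.38898831 395.2858179 ]]
B [[328.44161602 222.93266769]]
C [[406.72365448 309.78043251]]
```

View pics/w1.png

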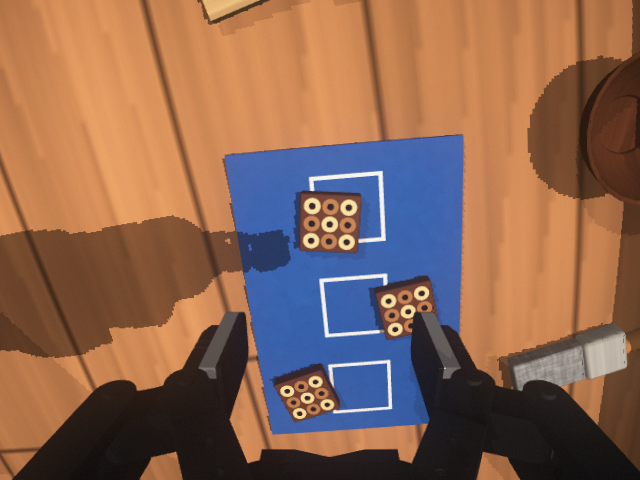

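The wrist view shows tile B centred near (330,222) and C near (408,311), with a predicted position of A at (307,395). They match the top-camera estimates to 2 px. Next I'll refine using the pale rings and white outlines.

```bash
cat >> h.py <<'E'
def tiles(c):
    "pale rings (z=18mm), grouped per tile by closing; centre from the rings' rectangle"
    h,s,v=cv2.split(c.hsv)
    blue=((h>100)&(h<130)&(s>120)&(v>30)).astype(np.uint8);b=contours(blue,3000)[0]
    hull=np.zeros(h.shape,np.uint8);cv2.fillPoly(hull,[cv2.convexHull(b)],1)
    pale=((h>10)&(h<35)&(v>120)&(s<150)&(hull>0)).astype(np.uint8)
    out=[]
    for t in contours(cv2.morphologyEx(pale,cv2.MORPH_CLOSE,np.ones((15,15))),400):
        k=np.zeros(h.shape,np.uint8);cv2.fillPoly(k,[t],1)
        uv=np.argwhere((pale&k)>0)[:,::-1]
        out.append(rect(c.plane(uv,.018)));print('tile',out[-1],'px',uv.mean(0).round())
    wh=((s<110)&(v>130)&((h>85)|(s<40))&(hull>0)).astype(np.uint8)
    for t in contours(wh,200):
        uv=t.reshape(-1,2);print('white',rect(c.plane(uv,.006)),'px',uv.mean(0).round())
    print('board',rect(c.plane(b,.006)))
E
python3 - <<'E'
from h import *
tiles(Cam('wrist'));go(519,-61,150,-10)
E
```

```text
tile (array([529.9, -54.8]), array([58.6, 63.2]), 84.8) px [336. 217.]
tile (array([ 545.4, -137. ]), array([55.1, 91.1]), 80.1) px [389. 307.]
tile (array([ 499.2, -214.8]), array([54.8, 99.6]), 88.3) px [324. 393.]
white (array([535.3, -55.7]), array([56.9, 57.1]), 85.2) px [360. 197.]
white (array([ 528.1, -140.4]), array([57.3, 57. ]), 85.1) px [347. 304.]
white (array([ 521. , -225.1]), array([57.6, 56.8]), 85.5) px [364. 385.]
board (array([ 528.1, -140. ]), array([269.4, 179.2]), 85.2)
at [519.  -58.2 150. ] jaw -9.7 -> shift [-0.   0.5  2.7] turn 0.3
```

```bash
sed -i 's/(s<150)&(hull/(s<150)\&(s>45)\&(wh==0)\&(hull/; ' h.py
python3 - <<'E'
s=open('h.py').read()
l=[x for x in s.split('\n') if x.strip().startswith('wh=')][0]
s=s.replace(l+'\n','').replace("    pale=",l+"\n    pale=",1);s=s.replace("MORPH_CLOSE,np.ones((15,15))),400","MORPH_CLOSE,np.ones((13,13))),400")
s=s.replace("    out=[]\n","    pale=cv2.morphologyEx(pale,cv2.MORPH_OPEN,np.ones((2,2),np.uint8))\n    out=[]\n",1)
open('h.py','w').write(s)
E
python3 - <<'E'
from h import *
c=Cam('wrist')
tiles(c)
for uv in [(312,207),(330,224),(349,207),(409,311),(380,307)]:
  print(c.hsv[uv[1]-6:uv[1]+7:3,uv[0]].tolist())
E
```

```text
tile (array([520.2, -62.6]), array([40.4, 40.5]), 77.6) px [330. 224.]
tile (array([ 571.6, -147.3]), array([40. , 40.4]), 4.9) px [404. 309.]
tile (array([ 473.2, -220.1]), array([40.5, 40.8]), 12.2) px [309. 396.]
white (array([535.2, -55.7]), array([56.8, 57.1]), 85.1) px [360. 197.]
white (array([ 528.2, -140.4]), array([57.2, 56.8]), 85.2) px [347. 304.]
white (array([ 521. , -225.1]), array([57.7, 56.7]), 85.6) px [364. 385.]
board (array([ 528.1, -140. ]), array([269.3, 179.2]), 85.2)
[[22, 87, 242], [165, 58, 53], [164, 55, 51], [23, 85, 246], [19, 100, 235]]
[[23, 83, 245], [14, 102, 130], [168, 57, 54], [17, 107, 181], [22, 85, 245]]
[[23, 82, 246], [16, 104, 160], [165, 47, 54], [15, 99, 141], [23, 82, 246]]
[[19, 101, 233], [18, 103, 227], [166, 68, 49], [18, 106, 224], [19, 102, 236]]
[[9, 128, 133], [5, 124, 113], [5, 122, 107], [4, 112, 98], [170, 74, 72]]
```

```bash
python3 -m jog '30 2 3 1;65 2 3.5 1;100 2 3.5 1;125 2 3.5 1;140 2 3.5 1;145 2 3.5 1;145 2 3.5 1;145 2 3.5 1'; python3 -m jog '0 0 0 0;0 0 0 0;0 0 0 0;0 0 0 0;0 0 0 0;-1 0 0 0;-3 0 0 0;-3 0 0 0' 0 30
python3 - <<'E'
from h import *
c=Cam('wrist');cv2.imwrite('pics/w2.png',c.rgb[:,:,::-1])
go(535.3,-55.5,8,-4.8)
E
```

```text
time: 3.35
ee_pos: [0.521, -0.0626, 0.0055]
tcp_rot: [93.3, 89.9, -7.5]
wrist_force: [-0.1, -0.5, 0.3]
opening: 0.0639
time: 4.35
ee_pos: [0.5205, -0.0626, 0.0077]
tcp_rot: [90.8, 90.0, -10.0]
wrist_force: [-0.0, 0.4, 0.1]
opening: -0.0002
at [520.5 -62.6   7.6] jaw -10.8 -> shift [-0.4 13.3 -9.8] turn -6.0
```

View pics/w2.png

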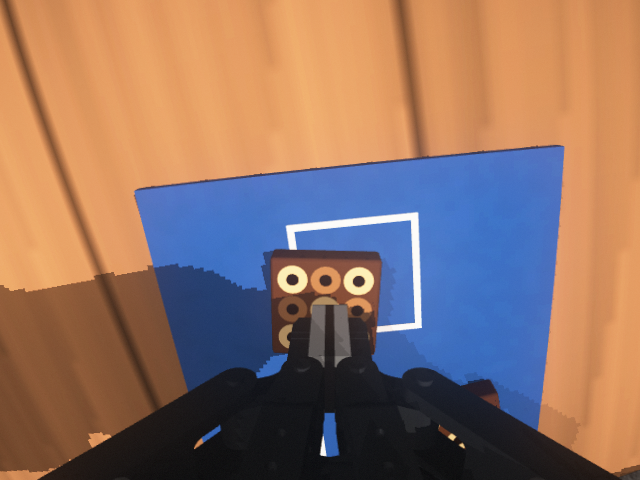

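The view shows the fingers fully shut and apparently on top of the tile, tips near (330,308), so this grasp missed above the tile. I'll check the tip height against the projection.

Run:
```python
from h import *
c=Cam('wrist');p,R=toolaxes();o=status.get_obs();print(o['wrist_force'],o['opening'],o['tcp_rot'])
for b in (0,5,10,15,20): print(b,c.proj(p-R[:,0]*b/1000).round(0), c.proj(p-R[:,0]*b/1000-R[:,2]*.011).round(0))
tiles(c)
for z in (.018,.03): print(c.plane([[293,280],[326,280],[358,281],[270,252],[381,252],[272,353]],z).round(4).tolist())
```

```text
[-0.61981249 -0.35606336 -0.91194392] -3.092494219049537e-05 [ 81.13162312  89.99353398 -19.66117427]
0 [[327. 300.]] [[327. 277.]]
5 [[327. 305.]] [[327. 282.]]
10 [[327. 311.]] [[327. 287.]]
15 [[327. 317.]] [[327. 293.]]
20 [[327. 323.]] [[327. 298.]]
tile (array([520.3, -61.6]), array([39.2, 40.1]), 78.5) px [322. 292.]
white (array([535.3, -55.7]), array([56.7, 56.6]), 85.2) px [377. 257.]
board (array([533.3, -80.2]), array([149.7, 179.1]), 85.2)
[[0.5095, -0.0457, 0.018], [0.5228, -0.0483, 0.018], [0.5357, -0.0512, 0.018], [0.503, -0.032, 0.018], [0.5469, -0.0403, 0.018], [0.4925, -0.0787, 0.018]]
[[0.5116, -0.0406, 0.03], [0.5239, -0.043, 0.03], [0.5358, -0.0457, 0.03], [0.5057, -0.0279, 0.03], [0.5461, -0.0357, 0.03], [0.496, -0.071, 0.03]]
```

Run:
```python
from h import *
c=Cam('side');p,R=toolaxes()
for b in (0,10,20,30): print(b,c.proj(p-R[:,0]*b/1000).round(0))
u=c.proj(p)[0].astype(int);print(u)
x0,y0=max(u[0]-80,0),max(u[1]-90,0);print(x0,y0)
cv2.imwrite('pics/s2.png',cv2.resize(c.rgb[y0:y0+120,x0:x0+160,::-1],None,fx=5,fy=5,interpolation=cv2.INTER_CUBIC))
```

```text
0 [[379. 273.]]
10 [[379. 268.]]
20 [[380. 263.]]
30 [[380. 257.]]
[378 273]
298 183
```

View pics/s2.png

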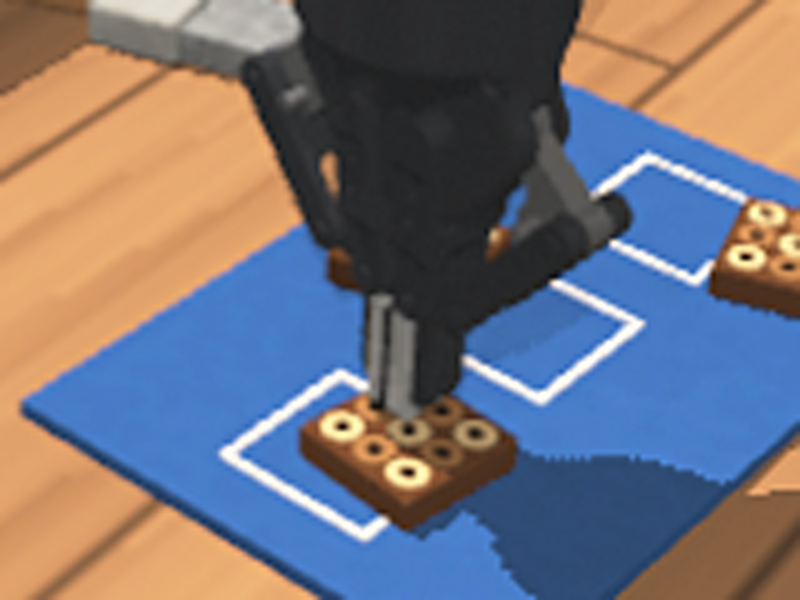

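The side view shows the shut fingertips ending just above the tile top, at full-picture (380,266). I'll triangulate that tip with the wrist view.

Run:
```python
from h import *
a,b=Cam('wrist'),Cam('side');p,R=toolaxes()
def tri(u,v):
    d1,d2=a.ray([u])[0],b.ray([v])[0]
    s=np.linalg.lstsq(np.c_[d1,-d2],b.C-a.C,rcond=None)[0]
    X,Y=a.C+s[0]*d1,b.C+s[1]*d2;return ((X+Y)/2*1000).round(1),np.linalg.norm(X-Y)*1000
print(p*1000)
for u in [(330,305),(327,305)]:
  for v in [(379,266),(382,266)]: print(u,v,tri(u,v))
```

```text
[520.2701103  -62.55345428   7.43076131]
(330, 305) (379, 266) (array([521.4, -60.2,  20.9]), np.float64(3.848503162583395))
(330, 305) (382, 266) (array([520. , -63.2,  18.4]), np.float64(7.66647193592814))
(327, 305) (379, 266) (array([520.4, -59. ,  22.2]), np.float64(3.3638747157120616))
(327, 305) (382, 266) (array([519.1, -62.1,  19.8]), np.float64(7.160079688886812))
```

The shut tips are about 13 mm behind the reported TCP (z ≈ 21 against 7.4), so grasps must go about 15–20 mm deeper. Opening and descending to TCP z ≈ −9.

```bash
python3 -m jog '0 0 0 0;0 0 0 0;0 0 0 0;0 0 0 0;5 0 0 0;10 0 0 0;14 0 0 0;16 0 0 0' 0.72 30; python3 -m jog '0 0 0 0;0 0 0 0;0 0 0 0;0 0 0 0;0 0 0 0;0 0 0 0;-1 0 0 0;-3 0 0 0' 0 30; python3 -c "
from h import *
go(535.3,-55.6,-6,-4.8)"
```

```text
time: 5.6
ee_pos: [0.5201, -0.0626, -0.009]
tcp_rot: [-85.3, 90.0, 174.0]
wrist_force: [0.7, -0.4, -0.6]
opening: 0.0616
time: 6.6
ee_pos: [0.5202, -0.0626, -0.0056]
tcp_rot: [-82.9, 90.0, 176.3]
wrist_force: [1.0, 0.3, -0.3]
opening: 0.0443
at [520.2 -62.6  -5.6] jaw -10.8 -> shift [ 0.4 13.6 -9.7] turn -6.0
```

```bash
python3 -m jog '0 4 -3 -2;0 9 -6 -4;0 13.6 -9.4 -6;0 13.6 -9.4 -6;1 13.6 -9.4 -6;2 13.6 -9.4 -6;3 13.6 -9.4 -6;3 13.6 -9.4 -6'; python3 -m jog '0 0 0 0;0 0 0 0;0 0 0 0;0 0 0 0;-10 0 0 0;-40 0 0 0;-80 0 0 0;-120 0 0 0' 0.72
python3 - <<'E'
from h import *
c=Cam('wrist');tiles(c);go(571.6,-147,60,4.9)
E
```

```text
time: 7.6
ee_pos: [0.5354, -0.0559, -0.0084]
tcp_rot: [-80.1, 90.0, -174.9]
wrist_force: [-1.2, -0.8, 1.1]
opening: 0.0448
time: 8.6
ee_pos: [0.5354, -0.0559, 0.1134]
tcp_rot: [86.0, 90.0, -8.8]
wrist_force: [0.0, -0.5, 0.1]
opening: 0.0612
tile (array([536.9, -55.9]), array([40.2, 39.7]), 85.2) px [331. 233.]
tile (array([ 570.7, -147.4]), array([39. , 40.3]), 4.5) px [382. 345.]
tile (array([ 480.5, -218.2]), array([25.8, 40.8]), 12.9) px [280. 426.]
white (array([535.3, -55.6]), array([56.3, 56.9]), 85.2) px [328. 227.]
white (array([ 528. , -140.5]), array([56.2, 56.5]), 85.2) px [319. 331.]
white (array([ 521.2, -225.4]), array([57., 57.]), 85.2) px [332. 418.]
board (array([ 528.1, -139.8]), array([269.1, 179.1]), 85.1)
at [537.3 -56.1 119.2] jaw -4.8 -> shift [59.6 41.3 87.7] turn -9.7
```

Run:
```python
from h import *
for i in range(2): go(571.1,-147.3,-9,4.8)
tiles(Cam('top'));go(571.1,-147.3,-9,4.8)
```

```text
at [537.3 -56.1 119.2] jaw -4.8 -> shift [128.6  40.3  88. ] turn -9.6
at [537.3 -56.1 119.2] jaw -4.8 -> shift [128.6  40.3  88. ] turn -9.6Traceback (most recent call last):
  File "<stdin>", line 3, in <module>
  File "h.py", line 32, in tiles
    blue=((h>100)&(h<130)&(s>120)&(v>30)).astype(np.uint8);b=contours(blue,3000)[0]
                                                             ~~~~~~~~~~~~~~~~~~~^^^
IndexError: list index out of range
```

Run:
```python
from h import *
go(571.1,-147.3,-9,4.8)
tiles(Cam('wrist'));go(571.1,-147.3,-9,4.8)
```

```text
at [537.6 -56.1 117. ] jaw -4.8 -> shift [126.4  40.   88. ] turn -9.6
tile (array([537.2, -55.7]), array([40.6, 40.1]), 85.0) px [326. 231.]
tile (array([ 571.3, -147.3]), array([40.1, 40.7]), 4.2) px [379. 343.]
tile (array([ 473. , -219.9]), array([40.7, 41.3]), 12.8) px [267. 426.]
white (array([535.3, -55.7]), array([56.2, 56.8]), 85.1) px [324. 225.]
white (array([ 528.2, -140.1]), array([56.6, 56.8]), 85.0) px [315. 328.]
white (array([ 521.3, -225. ]), array([56.3, 56.7]), 84.9) px [328. 415.]
board (array([ 528.2, -140.2]), array([269.7, 179.1]), 85.2)
at [536.8 -56.  114.5] jaw -4.8 -> shift [123.7  41.2  88.1] turn -9.6
```

```bash
python3 -m jog '0 22 44 -5;15 43 88 -9.6;55 43 88 -9.6;90 43 88 -9.6;110 43 88 -9.6;118 43 88 -9.6;120 43 88 -9.6;120 43 88 -9.6'; python3 -m jog '0 0 0 0;0 0 0 0;0 0 0 0;0 0 0 0;0 0 0 0;0 0 0 0;-1 0 0 0;-3 0 0 0' 0 30; python3 -c "
from h import *
go(528.1,-140.2,-6,-4.8)"
```

```text
time: 9.75
ee_pos: [0.5714, -0.1472, -0.0077]
tcp_rot: [70.6, 89.9, -14.6]
wrist_force: [0.6, -0.0, -0.0]
opening: 0.0614
time: 10.75
ee_pos: [0.5709, -0.1471, -0.0055]
tcp_rot: [-107.4, 90.0, 167.4]
wrist_force: [0.9, 0.5, -0.1]
opening: 0.0441
at [ 570.9 -147.1   -5.5] jaw 4.8 -> shift [  0.5 -42.1 -10.5] turn 9.6
```

```bash
python3 -m jog '0 -12 -3 3;0 -25 -6 6;0 -36 -9 9;0 -43.3 -10.5 9.6;1 -43.3 -10.5 9.6;2 -43.3 -10.5 9.6;3 -43.3 -10.5 9.6;3 -43.3 -10.5 9.6'; python3 -c "
from h import *
go(528.1,-140.2,-8.5,-4.8)";python3 -m jog '0 0 0 0;0 0 0 0;0 0 0 0;0 0 0 0;-10 0 0 0;-40 0 0 0;-80 0 0 0;-110 0 0 0' 0.72
python3 - <<'E'
from h import *
c=Cam('wrist');tiles(c);go(473,-219.5,-9,12.2)
E
```

```text
time: 11.75
ee_pos: [0.5273, -0.1405, -0.0073]
tcp_rot: [72.7, 90.0, -22.0]
wrist_force: [-5.4, 0.6, 10.3]
opening: 0.0445
at [ 527.3 -140.5   -7.3] jaw -4.8 -> shift [ 1.2  0.8 -0.3] turn 0.0
time: 12.75
ee_pos: [0.5273, -0.1404, 0.104]
tcp_rot: [80.5, 89.9, -14.3]
wrist_force: [1.0, -1.2, -0.2]
opening: 0.0616
tile (array([537.1, -55.7]), array([40.6, 40.2]), 85.2) px [332. 100.]
tile (array([ 528.7, -139.8]), array([39.6, 40.3]), 85.2) px [331. 237.]
tile (array([ 474. , -219.3]), array([38.3, 40.5]), 12.5) px [271. 347.]
white (array([535.4, -56. ]), array([56.3, 56.7]), 85.2) px [329.  99.]
white (array([ 528.3, -140.3]), array([56.1, 56.7]), 85.2) px [329. 231.]
white (array([ 521.1, -225.1]), array([56. , 57.2]), 85.2) px [333. 338.]
board (array([ 528.2, -140.2]), array([268.7, 179.4]), 85.2)
at [ 528.6 -140.8  108. ] jaw -4.8 -> shift [116.8 -49.6  82.9] turn -17.0
```

```bash
python3 -m jog '0 -24 42 -9;10 -48 83 -17;45 -48 83 -17;80 -48 83 -17;100 -48 83 -17;108 -48 83 -17;110 -48 83 -17;110 -48 83 -17'; python3 -m jog '0 0 0 0;0 0 0 0;0 0 0 0;0 0 0 0;0 0 0 0;0 0 0 0;-1 0 0 0;-3 0 0 0' 0 30; python3 -c "
from h import *
go(519.8,-224.9,-6,-4.8)"
```

```text
time: 13.8
ee_pos: [0.4727, -0.2192, -0.0076]
tcp_rot: [52.8, 89.9, -25.0]
wrist_force: [-0.5, 0.8, 0.6]
opening: 0.0613
time: 14.8
ee_pos: [0.4721, -0.219, -0.0054]
tcp_rot: [-161.8, 90.0, 120.4]
wrist_force: [0.3, 0.1, -0.3]
opening: 0.0446
at [ 472.1 -219.    -5.4] jaw 12.2 -> shift [ 0.6 45.3 15.8] turn 17.0
```

```bash
python3 -m jog '0 12 4 5;0 25 8 10;0 36 12 14;0 45 15.4 17;1 45 15.4 17;2 45 15.4 17;2.6 45 15.4 17;2.6 45 15.4 17'; python3 -m jog '0 0 0 0;0 0 0 0;0 0 0 0;0 0 0 0;-10 0 0 0;-40 0 0 0;-80 0 0 0;-120 0 0 0' 0.72
python3 - <<'E'
from h import *
c=Cam('wrist');tiles(c);go(536,-56,-9,-4.8);go(542,153,100,100.7)
E
```

```text
time: 15.8
ee_pos: [0.5193, -0.2245, -0.0073]
tcp_rot: [87.8, 90.0, -6.9]
wrist_force: [-2.4, 0.7, 5.4]
opening: 0.0444
time: 16.8
ee_pos: [0.5193, -0.2245, 0.1138]
tcp_rot: [65.7, 90.0, -29.1]
wrist_force: [0.7, -0.3, 0.1]
opening: 0.0616
tile (array([ 528.9, -140.2]), array([39.9, 40.2]), 85.2) px [332. 101.]
tile (array([ 520.9, -224.7]), array([40.2, 39.7]), 85.2) px [330. 233.]
white (array([ 528.3, -140.7]), array([56. , 56.7]), 85.2) px [331. 101.]
white (array([ 521.2, -225.3]), array([56.4, 56.7]), 85.2) px [331. 228.]
white (array([533.1, -82.3]), array([ 3. , 56.1]), 85.2) px [331.   2.]
board (array([ 525.2, -176.9]), array([195.7, 179.3]), 85.2)
at [ 521.1 -225.3  119.7] jaw -4.8 -> shift [ 128.3   -0.2 -170.3] turn 0.0
at [ 521.1 -225.3  119.7] jaw -4.8 -> shift [  18.7  -10.9 -378.8] turn 74.5
```

Tiles A and C sit within about 0.5 mm of their outlines, but B is 1.7 mm off in x. I'll regrip B in place to centre it.

```bash
python3 -m jog '0 0.5 -50 0;0 0.5 -110 0;0 0.5 -155 0;30 0.5 -169 0;75 0.5 -169 0;105 0.5 -169 0;119 0.5 -169 0;119 0.5 -169 0'; python3 -m jog '0 0 0 0;0 0 0 0;0 0 0 0;0 0 0 0;0 0 0 0;0 0 0 0;0 0 0 0;0 0 0 0' 0 30;python3 -m jog '0 0 0 0;0 0 0 0;0 0 0 0;0 0 0 0;-10 0 0 0;-40 0 0 0;-80 0 0 0;-120 0 0 0' 0.72
python3 - <<'E'
from h import *
c=Cam('wrist');tiles(c);go(542,153,150,100.7)
E
```

```text
time: 17.85
ee_pos: [0.5338, -0.0563, -0.0071]
tcp_rot: [-90.3, 90.0, 174.9]
wrist_force: [-0.4, 0.5, 0.5]
opening: 0.0617
time: 18.85
ee_pos: [0.5355, -0.0567, -0.0029]
tcp_rot: [83.3, 89.7, -11.5]
wrist_force: [-8.7, 0.2, 22.3]
opening: 0.036
time: 19.85
ee_pos: [0.5339, -0.0562, 0.1147]
tcp_rot: [85.8, 90.0, -9.0]
wrist_force: [0.6, 0.1, 0.6]
opening: 0.0614
tile (array([538.9, -55.8]), array([39.6, 39.9]), 85.2) px [335. 232.]
tile (array([ 528.9, -140.4]), array([40. , 40.3]), 85.2) px [331. 341.]
tile (array([ 521.1, -224.9]), array([41. , 39.8]), 85.4) px [326. 425.]
white (array([535.3, -55.7]), array([56.4, 56.9]), 85.2) px [330. 226.]
white (array([ 528.3, -140. ]), array([56.2, 57. ]), 85.2) px [330. 323.]
white (array([ 521.2, -225.5]), array([56.1, 56.7]), 85.1) px [330. 410.]
board (array([ 528.1, -140.1]), array([269.6, 179.2]), 85.2)
at [535.8 -56.4 120.5] jaw -4.8 -> shift [ -29.6  -11.1 -209.2] turn 74.5
```

One finger slipped over the tile's edge (opening 36 mm) and pushed B to x = 538.9. I'll regrip 5 mm deeper and shift it back.

```bash
python3 -m jog '30 3.6 0 0;65 3.6 0 0;95 3.6 0 0;115 3.6 0 0;121 3.6 0 0;123 3.6 0 0;125 3.6 0 0;125 3.6 0 0'; python3 -m jog '0 0 0 0;0 0 0 0;0 0 0 0;0 0 0 0;0 0 0 0;0 0 0 0;-1 0 0 0;-2 0 0 0' 0 30; python3 -c "
from h import *
go(534,-55.8,-13,-4.8)"
```

```text
time: 20.9
ee_pos: [0.538, -0.0565, -0.0115]
tcp_rot: [89.6, 89.9, -5.2]
wrist_force: [-0.3, -0.6, 0.2]
opening: 0.0616
time: 21.9
ee_pos: [0.5374, -0.0565, -0.0103]
tcp_rot: [-92.0, 90.0, 173.3]
wrist_force: [0.3, 1.2, -1.2]
opening: 0.045
at [537.4 -56.5 -10.3] jaw -4.8 -> shift [ 2.7 -3.4 -0.4] turn 0.0
```

```bash
python3 -m jog '0 -1.5 0 0;0 -3.2 0 0;0 -3.2 0 0;1 -3.2 0 0;2 -3.2 0 0;2 -3.2 0 0;2 -3.2 0 0;2 -3.2 0 0'; python3 -m jog '0 0 0 0;0 0 0 0;0 0 0 0;0 0 0 0;-10 0 0 0;-40 0 0 0;-80 0 0 0;-120 0 0 0' 0.72
python3 - <<'E'
from h import *
c=Cam('wrist');tiles(c);go(542,153,150,100.7)
E
```

```text
time: 22.9
ee_pos: [0.5345, -0.0562, -0.0114]
tcp_rot: [87.1, 90.0, -7.6]
wrist_force: [-3.1, 0.8, 7.6]
opening: 0.0449
time: 23.9
ee_pos: [0.5343, -0.0562, 0.1098]
tcp_rot: [91.2, 90.0, -3.6]
wrist_force: [1.0, -0.0, -0.8]
opening: 0.0617
tile (array([536. , -55.5]), array([40.3, 40.4]), 85.2) px [331. 234.]
tile (array([ 528.9, -140.3]), array([40.4, 40.5]), 85.2) px [330. 344.]
tile (array([ 521., -225.]), array([39.7, 40.1]), 85.2) px [329. 432.]
white (array([535.3, -55.3]), array([56.3, 56.9]), 85.2) px [329. 228.]
white (array([ 528.3, -140.5]), array([55.7, 56.9]), 85.2) px [329. 326.]
white (array([ 521.3, -224.7]), array([56.6, 56.8]), 85.2) px [329. 414.]
board (array([ 528.3, -138. ]), array([265.5, 179.2]), 85.2)
at [536.3 -56.4 115.6] jaw -4.8 -> shift [ -34.5  -11.6 -209.2] turn 74.5
```

All three tiles are now within about 0.7 mm and 0.3° of their outlines. Moving to the tray with a turn of −105° (jaw direction 100.7°), which keeps the last joint in range.

```bash
python3 -m jog '-15 -1 -10 -10;-43 -3 -40 -20;-43 -5 -80 -30;-43 -7 -125 -40;-43 -9 -165 -50;-43 -9 -195 -60;-43 -9 -209 -70;-43 -9 -209 -80' 0.72
python3 - <<'E'
from h import *
print(np.round(status.get_obs()['q'],1))
go(542.5,153.1,150,100.7)
E
```

```text
time: 24.95
ee_pos: [0.5429, 0.154, 0.1513]
tcp_rot: [45.2, 90.0, 30.8]
wrist_force: [-0.9, -0.4, 1.0]
opening: 0.062
[15.8  6.1  4.7 88.6  0.  30.2]
at [542.9 154.  151.3] jaw 75.6 -> shift [ 1.3 -1.  -0.2] turn -25.1
```

```bash
python3 -m jog '0 0 0 -10;0 0 0 -20;0 0 0 -25.2;0 0 0 -25.2;0 0 0 -25.2;0 0 0 -25.2;0 0 0 -25.2;0 0 0 -25.2'
python3 - <<'E'
from h import *
c=Cam('wrist');h,s,v=cv2.split(c.hsv);cv2.imwrite('pics/w3.png',c.rgb[:,:,::-1])
red=((h<8)|(h>172))&(s>180)&(v>60)
for t in contours(red,50)[:2]: print('red',rect(c.plane(t,.06)),cv2.boundingRect(t))
g=(h>60)&(h<95)&(s>80)
for t in contours(g,300)[:2]: print('green',rect(c.plane(t,.01)),cv2.boundingRect(t))
go(542.5,153.1,18,100.7)
E
```

```text
time: 25.95
ee_pos: [0.5429, 0.1528, 0.1509]
tcp_rot: [175.4, 90.0, -174.2]
wrist_force: [0.7, 0.5, -0.2]
opening: 0.0618
red (array([538.9, 152.7]), array([57.8, 15.2]), 11.0) (320, 187, 24, 85)
green (array([486.3, 143.1]), array([47.7, 59. ]), 10.4) (291, 107, 82, 67)
at [542.9 152.8 150.9] jaw 100.4 -> shift [132.9   0.4  -0.3] turn -0.3
```

View pics/w3.png

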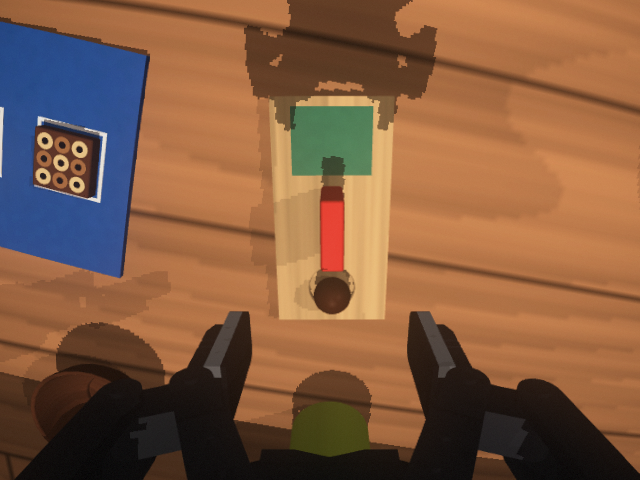

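The wrist view shows the red grip (320–344, 187–272) centred between the fingers, the bead in its pocket at (332,294), and the mug well clear. Descending to grip.

```bash
python3 -m jog '25 0 0 0;55 0 0 0;85 0 0 0;108 0 0 0;124 0 0 0;132 0 0 0;133 0 0 0;133 0 0 0'; python3 -m jog '0 0 0 0;0 0 0 0;0 0 0 0;0 0 0 0;0 0 0 0;0 0 0 0;0 0 0 0;0 0 0 0' 0 70
```

```text
time: 27.0
ee_pos: [0.5434, 0.1529, 0.0187]
tcp_rot: [5.0, 89.9, 15.4]
wrist_force: [0.4, 0.3, -0.2]
opening: 0.0618
time: 28.0
ee_pos: [0.5432, 0.153, 0.0185]
tcp_rot: [18.1, 89.9, 28.5]
wrist_force: [-1.5, 0.8, 5.8]
opening: 0.0146
```

```bash
python3 -m jog '-1 0 0 0;-3 0 0 0;-6 0 0 0;-10 0 0 0;-15 0 0 0;-20 0 0 0;-24 0 0 0;-26 0 0 0'
python3 - <<'E'
from h import *
c=Cam('side');cv2.imwrite('pics/s3.png',cv2.resize(c.rgb[200:430,140:420,::-1],None,fx=2.5,fy=2.5)); print(np.round(status.get_obs()['torque'],2),status.get_obs()['wrist_force'])
E
```

```text
time: 29.0
ee_pos: [0.543, 0.1528, 0.0442]
tcp_rot: [1.5, 90.0, 11.9]
wrist_force: [-0.8, 0.6, -1.6]
opening: 0.0149
[-0.02  0.01 -0.01] [-0.69819738  0.13900204 -1.99956936]
```

View pics/s3.png

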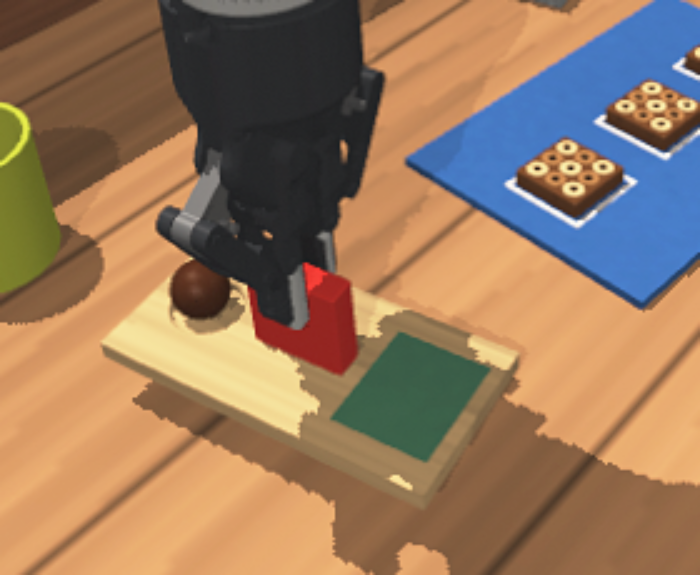

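The side view shows the tray lifted, level, with the bead at crop (200,290) still in its pocket and tiles undisturbed. I'll raise it to height and carry it over gently.

```bash
python3 -m jog '-3 0 0 0;-10 0 0 0;-22 0 0 0;-36 0 0 0;-52 0 0 0;-66 0 0 0;-76 0 0 0;-80 0 0 0'; python3 -m jog '0 -0.6 -0.3 0;0 -4.6 -2 0;0 -14 -6.4 0;0 -30 -13 0;0 -51 -22.5 0;0 -77 -34 0;0 -110 -49 0;0 -143 -63.5 0';  python3 -m jog '0 -33 -14.7 0;0 -64 -28.6 0;0 -92 -41 0;0 -113 -50 0;0 -129 -57 0;0 -138 -61.5 0;0 -142.5 -63.3 0;0 -143 -63.5 0'; python3 -m jog '0 0 0 0;0 0 0 0;0 0 0 0;0 0 0 0;0 0 0 0;0 0 0 0;0 0 0 0;0 0 0 0'
python3 - <<'E'
from h import *
c=Cam('top');w=Cam('wrist');s=Cam('side')
go(470,-151.4,124,100.5)
X=np.array([.5285,-.1403,.127])
for n,k in(('top',c),('wrist',w),('side',s)): print(n,k.proj(X).round(0))
cv2.imwrite('pics/end.png',np.hstack([cv2.resize(k.rgb[:,:,::-1],(400,300),interpolation=cv2.INTER_AREA) for k in (w,s)]))
cv2.imwrite('pics/endtop.png',c.rgb[:,:,::-1])
E
```

```text
time: 30.05
ee_pos: [0.5431, 0.1528, 0.1247]
tcp_rot: [4.7, 90.0, 15.1]
wrist_force: [-0.5, 0.2, -2.1]
opening: 0.0146
time: 31.05
ee_pos: [0.5054, -0.0013, 0.1239]
tcp_rot: [-67.6, 90.0, -57.2]
wrist_force: [0.5, 0.0, -2.7]
opening: 0.0144
time: 32.05
ee_pos: [0.4697, -0.1514, 0.1238]
tcp_rot: [113.8, 90.0, 124.2]
wrist_force: [-0.1, 0.3, -2.1]
opening: 0.0143
time: 33.05
ee_pos: [0.4697, -0.1515, 0.1239]
tcp_rot: [-89.2, 90.0, -78.8]
wrist_force: [1.1, -0.6, -1.9]
opening: 0.0142
at [ 469.7 -151.5  123.9] jaw 100.4 -> shift [-0.1 -0.   0.4] turn -0.1
top [[404. 281.]]
wrist [[331. 410.]]
side [[408. 180.]]
```

View pics/end.png

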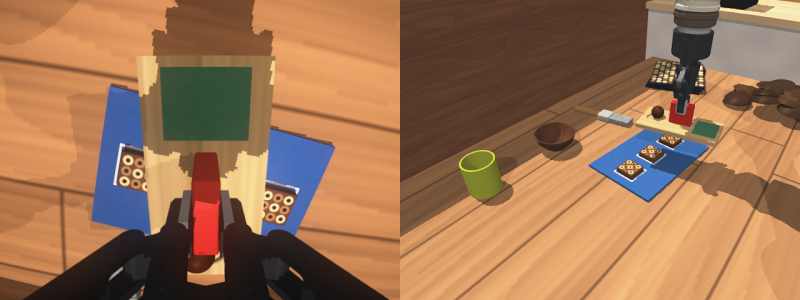

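View pics/endtop.png

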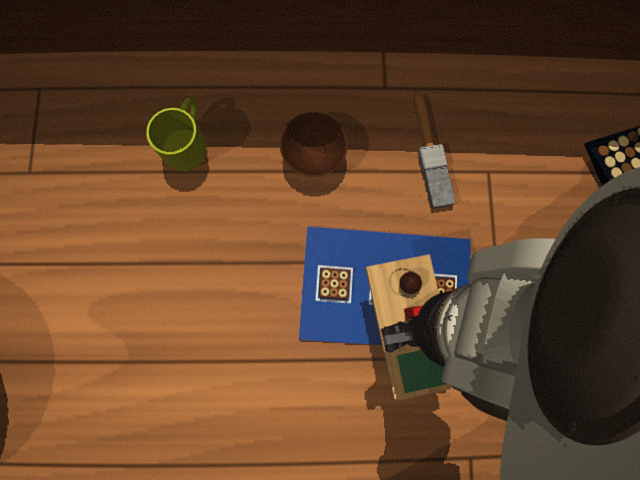

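The bead is in its pocket at (410,282) in the top view against a wanted (404,281), so it is a few mm off towards −y. Tiles and bystanders look undisturbed. I'll measure the bead and the tray's height and level.

```bash
cat > b.py <<'E'
from h import *
def bead(c,win):
    x,y=win;sub=c.rgb[y-25:y+25,x-25:x+25].max(2)
    m=cv2.morphologyEx((sub<95).astype(np.uint8),cv2.MORPH_OPEN,np.ones((5,5),np.uint8))
    t=min(contours(m,60),key=lambda q:np.hypot(*(np.array(cv2.minEnclosingCircle(q)[0])-25)))
    (u,v),r=cv2.minEnclosingCircle(t);print((u+x-25,v+y-25),r,cv2.contourArea(t));return np.array([u+x-25,v+y-25])
a,b=Cam('top'),Cam('side')
u,v=bead(a,(410,282)),bead(b,(413,179))
print('top ray z=.127',a.plane([u],.127)*1000)
d1,d2=a.ray([u])[0],b.ray([v])[0];s=np.linalg.lstsq(np.c_[d1,-d2],b.C-a.C,rcond=None)[0]
print('tri',(a.C+s[0]*d1)*1000,(b.C+s[1]*d2)*1000)
h,s_,vv=cv2.split(b.hsv)
g=contours((h>60)&(h<95)&(s_>80)&(vv>20),60)[0];print('green side',cv2.boxPoints(cv2.minAreaRect(g)).round(0).tolist())
y0,x0=120,370
cv2.imwrite('pics/s5.png',cv2.resize(np.hstack([b.rgb[y0:y0+130,x0:x0+170,::-1],a.rgb[230:360,340:470,::-1]]),None,fx=2.6,fy=2.6,interpolation=cv2.INTER_CUBIC))
E
python3 b.py
```

```text
(409.3421058654785, 284.3157901763916) 12.847623825073242 394.5
(412.384614944458, 179.53846168518066) 10.029642105102539 214.5
top ray z=.127 [[ 524.56577115 -147.00506279  127.        ]]
tri [ 524.62833061 -147.23337694  126.06773935] [ 525.28509245 -146.86435445  126.02143643]
green side [[467.0, 212.0], [472.0, 191.0], [510.0, 201.0], [505.0, 222.0]]
```

View pics/s5.png

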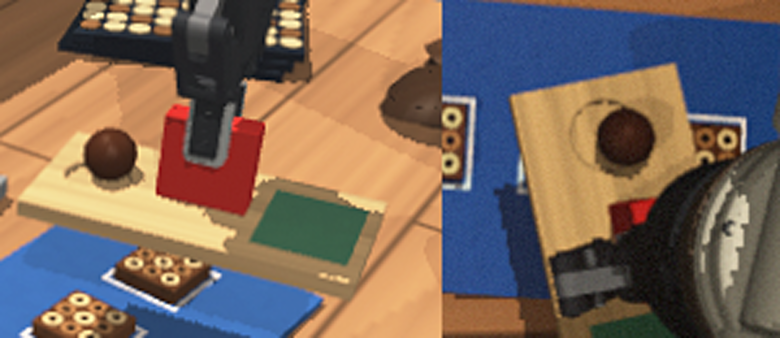

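```bash
python3 -m jog '0 0.3 0.1 0;0 1.3 0.5 0;0 2.8 1.1 0;0 4.5 1.8 0;0 6.2 2.5 0;0 7.5 3 0;0 8.3 3.3 0;0 8.5 3.4 0';python3 -m jog '0 0 0 0;0 0 0 0;0 0 0 0;0 0 0 0;0 0 0 0;0 0 0 0;0 0 0 0;0 0 0 0'
python3 - <<'E'
from h import *
a,b=Cam('top'),Cam('side')
go(478,-143,124,100.5)
T=[(366.9,266.5),(430.8,255),(396,398)];S=[(376.9,197.5),(400.4,170.4),(504.6,228.5)]
print('tray corners before the shift')
for u,v in zip(T,S):
    d1,d2=a.ray([u])[0],b.ray([v])[0];s=np.linalg.lstsq(np.c_[d1,-d2],b.C-a.C,rcond=None)[0]
    print(((a.C+s[0]*d1)*1000).round(1),((b.C+s[1]*d2)*1000).round(1))
print('expected bead px',a.proj([.5285,-.1404,.127]),b.proj([.5285,-.1404,.127]))
g=cv2.cvtColor(a.rgb,cv2.COLOR_RGB2GRAY)[255:310,380:435]
H=cv2.HoughCircles(cv2.resize(g,None,fx=4,fy=4,interpolation=cv2.INTER_CUBIC),cv2.HOUGH_GRADIENT,1,200,param1=120,param2=15,minRadius=36,maxRadius=54)
u=H[0,0,:2]/4+[380,255];print('hough',u,H[0,0,2]/4,a.plane([u],.127)*1000)
im=b.rgb[120:250,370:540,::-1].copy();i2=a.rgb[230:360,340:470,::-1].copy()
cv2.imwrite('pics/s6.png',cv2.resize(np.hstack([im,i2]),None,fx=2.6,fy=2.6,interpolation=cv2.INTER_CUBIC))
E
```

```text
time: 34.3
ee_pos: [0.4715, -0.1424, 0.1239]
tcp_rot: [-13.8, 90.0, -3.3]
wrist_force: [-0.3, 0.0, -2.0]
opening: 0.0145
time: 35.3
ee_pos: [0.4715, -0.1425, 0.1239]
tcp_rot: [177.4, 90.0, -172.2]
wrist_force: [0.2, 1.1, -2.1]
opening: 0.0147
at [ 471.5 -142.5  123.9] jaw 100.4 -> shift [-0.1 -1.7  6.3] turn -0.1
tray corners before the shift
[550.6 -93.  111.8] [550.4 -93.1 111.8]
[ 565.5 -182.2  113.9] [ 565.9 -182.   113.9]
[ 376.7 -126.3  112.8] [ 376.2 -126.6  113. ]
expected bead px [[404.32246143 281.41741392]] [[408.23854969 179.97735486]]
hough [404.125 281.875] 11.225 [[ 527.89385348 -140.10635285  127.        ]]
```

View pics/s6.png

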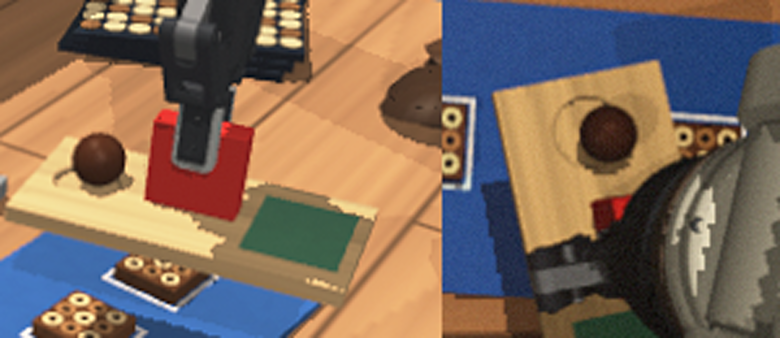

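The bead is now at (404,282), i.e. world (527.9, −140.1) mm, within 1 mm of the middle tile's centre. The tray's top corners are at 112–114 mm, so it is level and its underside is about 97 mm above the board. Handing in.

```bash
python3 -c "
from workcell import bot,status
print(status.get_obs()['qd'],bot.job_done())"
```

```text
the job is handed in; nothing more can be done
[-0.08525543 -0.03481031  0.04158923  0.04136308 -0.11119239 -0.25343071] None
```

The colour check is set up and the job was handed in at about 35 s. The arm is still holding the tray over the middle tile.

**Tiles:** In the last wrist-camera check, before the tray was lifted, all three lay within about 0.7 mm of their outlines and were square to within about 0.3°. The tray later hid part of the board. The final pictures show one tile in full and parts of the other two, still on their outlines.

**Tray and bead:** The bead stayed in its pocket, though it rests towards one side of it. I moved the tray so the bead itself is at (527.9, −140.1) mm, about 1 mm from the middle tile's centre. The tray's underside is 97–100 mm above the board. Three of its corners, measured just before that last small shift, differed by 2 mm in height, about 1° of tilt and within picking error.

**Bowl, mug and brush:** They look unmoved in the first and last top views; I did not measure them.

**What went wrong on the way:**
- **First grasp:** It closed above the tile, because the fingertips sit about 13 mm behind the reported tool point. I went deeper after that.
- **Slip on one tile:** While I was re-centring the tile nearest the tray, a finger slipped over its edge with about 22 N at the wrist. It pushed that tile about 2 mm, and I regripped and placed it again.

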